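# Make up two sampling kits

## Task

Make up two sampling kits from the stock on the bench. Magenta tray: the amber jar in the middle compartment, with the blue-capped tube and the red-capped tube in the two end compartments (either way round); teal tray: the yellow-capped tube and the white jar, one in each compartment (either way round). Set every piece down upright on the tray floor without dropping it or knocking anything over, and leave the wash bottle, the bead bottle and the pipette where they are.

Things in the scene. Friction and masses are not known exactly. Their poses are not given: they have to be found in the camera images.
- magenta_tray: Magenta kit tray with three compartments in a row along its own y axis, fixed to the bench: 214 mm long (y), 78 mm wide (x), walls and floor 4 mm thick, rim and dividers 16 mm above the bench. Each compartment is 66 mm (y) by 70 mm (x) inside; their centres lie at own y = -70, 0 and +70 mm, x = 0. Origin: centre of its underside, z up.
- teal_tray: Teal kit tray with two compartments in a row along its own y axis, fixed to the bench: 144 mm long (y), 78 mm wide (x), walls and floor 4 mm thick, rim and dividers 16 mm above the bench. Each compartment is 66 mm (y) by 70 mm (x) inside; their centres lie at own y = -35 and +35 mm, x = 0. Origin: centre of its underside, z up.
- blue_tube: Sample tube with a blue screw cap, standing upright on its flat foot, cap up: pale whitish body and foot 30 mm across, cap 31 mm across from 98 mm up to the top at 115 mm; about 40 g. Origin: centre of its underside, z up along the tube.
- red_tube: Sample tube with a red screw cap, standing upright on its flat foot, cap up: pale whitish body and foot 30 mm across, cap 31 mm across from 98 mm up to the top at 115 mm; about 40 g. Origin: centre of its underside, z up along the tube.
- yellow_tube: Sample tube with a yellow screw cap, standing upright on its flat foot, cap up: pale whitish body and foot 30 mm across, cap 31 mm across from 98 mm up to the top at 115 mm; about 40 g. Origin: centre of its underside, z up along the tube.
- amber_jar: Amber-brown jar with a black lid, standing upright: 44 mm across and 80 mm tall, lid from 64 mm to the top, slight neck of 40 mm between 60 and 64 mm; about 120 g. Origin: centre of its underside, z up.
- white_jar: White jar with a white lid, standing upright: 44 mm across and 80 mm tall, lid from 64 mm to the top, slight neck of 40 mm between 60 and 64 mm; about 120 g. Origin: centre of its underside, z up.
- wash_bottle: Bystander, to be left alone: whitish wash bottle with a blue top and a thin blue spout, 62 mm across, 193 mm tall; spout reaches 53 mm out along own +x. Origin: centre of its underside.
- bead_bottle: Bystander, to be left alone: grey glass bottle with a blue lid, 60 mm across, 103 mm tall. Origin: centre of its underside.
- pipette: Bystander, to be left alone: white hand pipette lying on the bench, 255 mm long along own y (from -120 to +135 mm), 24 mm high, 26 mm wide, with a finger rest out to 37 mm along own +x. Origin: on the bench under the middle of its body.

How it is judged:
By the outcome, as a careful person would: the job done as asked, in the order asked, and still so for the second after the job is handed in, with the robot touching nothing.
It also fails if it takes over 128 s, if anything falls off the work surface, if the arm or the gripper's body presses on something with over 40 N, if the wrist force passes 120 N, or if a joint passes its speed limit or range.

## Robot

A 6-joint arm with a two-finger parallel gripper is mounted at the origin on the work surface. World frame = base frame: x ahead of the robot, y to its left, z up, the work surface at z = 0. Lengths are in m, angles in rad, forces in N, time in s.
With the tool pointing down it reaches from about 0.35 to 0.875 m from the base axis. Payload 15.5 kg.
Tool frame: the origin (TCP) lies at the very end of the fingers, on their centre line; the grasp point (between the pads) lies 19 mm behind it (bot.tcp_to_grasp is the distance from the TCP to the grasp point, in m); y points along the fingers, z is the direction in which the jaws open and shut, and the axes are right-handed (so a half turn about y gives the same grasp; the last joint's range is limited). The gripper opens to 85 mm and grips with 20 to 120 N. Pads are 22 mm wide; open, the fingers measure 114 mm over their backs; the gripper's body (76 mm by 85 mm) begins 54 mm behind the grasp point. The pads swing forward as they close: fully open they stand 13 mm farther back than shut.
Start: joints at [-1.258, 0.494, 1.345, -0, 1.302, -0.096], TCP at [0.248, -0.574, 0.231] pointing down, gripper open.
Joint ranges: [-2.91, 2.91], [-0.82, 2.16], [0.22, 2.67], [-1.22, 4.37], [0.12, 2.79], [-3.08, 3.08]. Speed limits (rad/s): [1.89, 1.89, 2.57, 3.01, 3.01, 3.01].

## Interface

Orientations are given as [roll, pitch, yaw] about the fixed x, y, z axes, in that order (R = Rz(yaw) Ry(pitch) Rx(roll)).
In Python, from workcell import status, capture, get_calibration, order, bot gives the robot as it stands.
- The arm moves only by the shell command python3 -m inch 'ROWS' [FORCE]. ROWS is JSON, a list of rows, each a list of 7 numbers: the shift along the tool's x, y, z in m, then the turn, a rotation vector about the tool's x, y, z in degrees, then the closure in counts, from 0 (fully open) to 255 (shut). A call has 1 to 20 rows; each row shifts and turns the pose as measured when the row begins, along the tool's axes as they then stand; what a row does not reach is not made up. A row lasts 1/12 s, in which the tool goes at most 41.7 mm and 7.16 degrees, less where a joint would pass 70% of its speed; a pose out of reach is approached as far as the arm can. A call with a gripper value outside its range is refused whole. The fingers move at their own pace and stop on an object; FORCE is the grip in N (left out, the last holds). Time passes only in rows, so rows that do not move let the fingers close. It gives the time, the measured TCP pose, the force and the opening at its end, in the units of the state.
- status.get_obs(): the state, without advancing time (a new reading comes with each control period).
- capture(name): name is "scene" or "top" or "wrist"; returns the picture (384x512x3 uint8, red, green, blue); there is no depth.
- get_calibration(name): a dict with "mtx" (3x3 intrinsics, pixels), "R" (3x3) and "t" (3): a world point X has camera coordinates R X + t. Camera axes: x right, y down, z forward; pixel columns grow to the right and rows downward; lengths in m; the calibration is good to about 2 mm. A picture is of the moment at which its call begins: read the wrist's pose just before it. get_calibration takes no time and is no camera call; for the wrist camera it gives the pose at the moment of the call.
- order.hand_in(): hands the job in, once; it reports no verdict.
The state is a dict: "time_s": time; "joints": joint angles; "dq": joint speeds; "effort": joint torques, N m; "ee_pos": TCP position; "eef_rot": TCP orientation; "ft_force": force on the tool from outside, world axes, zero at the start; "moment": the same for the moment, N m; "grip_width": opening from 0.0 (shut) to 1.0 (fully open).
Only numpy, scipy, OpenCV 4.12 (cv2) and the standard library are available. Lean on these libraries where they do the work, as an engineer would, in place of code of your own. Each camera call takes 0.05 s, during which the arm holds its last target.

## Working session

There is one attempt and no reset: what is moved stays moved. The work goes in short steps, Python scripts to look and compute and a shell command to move; the robot and the scene stay as the last step left them, time stands still between calls to the robot, and variables do not carry over. Pictures are saved under pics/ and viewed, and the job is handed in when it is done.

```bash
ls; mkdir -p pics
python3 - <<'E'
from workcell import status, capture, get_calibration, bot
import cv2
print(status.get_obs()); print(bot.tcp_to_grasp)
for n in("scene","top","wrist"):
    c=get_calibration(n); print(n,c)
    cv2.imwrite(f"pics/{n}0.png",cv2.cvtColor(capture(n),cv2.COLOR_RGB2BGR))
E
```

```text
pics
{'time_s': 0.0, 'joints': array([-1.25847469e+00,  4.94187165e-01,  1.34612473e+00, -9.76047917e-06,
        1.30247380e+00, -9.55052412e-02]), 'dq': array([-0.00038209,  0.00149199,  0.00071353,  0.0002016 , -0.000107  ,
        0.00077115]), 'effort': array([-2.87783478e-03, -8.82156229e+01, -3.83864808e+01, -2.75020229e-04,
        1.01540261e-02,  3.84956911e-05]), 'ee_pos': array([ 0.2477742 , -0.57340913,  0.23069994]), 'eef_rot': array([-1.57198484e+00,  1.04404031e-04, -2.73376325e+00]), 'ft_force': array([ 0.67618189, -0.21680847,  0.57330671]), 'moment': array([-0.01193473,  0.01834939, -0.04118441]), 'grip_width': 0.9972154737511929}
0.0187
scene {'mtx': array([[372.55378087,   0.        , 259.50490406],
       [  0.        , 372.55378087, 184.3792522 ],
       [  0.        ,   0.        ,   1.        ]]), 'R': array([[ 1.75462843e-01,  9.84485669e-01,  8.70684371e-04],
       [ 8.49468890e-01, -1.50951940e-01, -5.05584926e-01],
       [-4.97609683e-01,  8.94509880e-02, -8.62776405e-01]]), 't': array([-0.09349049, -0.52181914,  1.41865433])}
top {'mtx': array([[477.76798605,   0.        , 259.65641387],
       [  0.        , 477.76798605, 181.21990587],
       [  0.        ,   0.        ,   1.        ]]), 'R': array([[ 0.01311677, -0.99981555,  0.01402877],
       [-0.98669967, -0.01521554, -0.16184022],
       [ 0.16202382, -0.01171936, -0.98671725]]), 't': array([-0.03472173,  0.63223084,  1.26343502])}
wrist {'mtx': array([[292.15975701,   0.        , 255.4994962 ],
       [  0.        , 292.15975701, 192.4016827 ],
       [  0.        ,   0.        ,   1.        ]]), 'R': array([[ 0.39677753, -0.91791418, -0.00107678],
       [-0.88691186, -0.38367824,  0.25725153],
       [-0.23654797, -0.10111662, -0.96634388]]), 't': array([-0.62436113, -0.0323905 ,  0.37824956])}
```

View pics/top0.png

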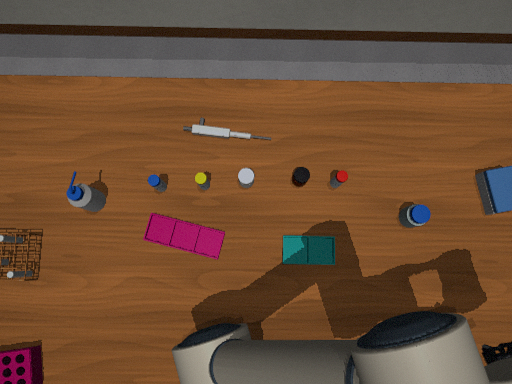

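View pics/scene0.png

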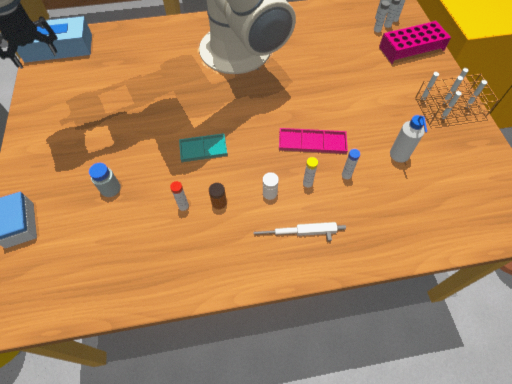

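View pics/wrist0.png

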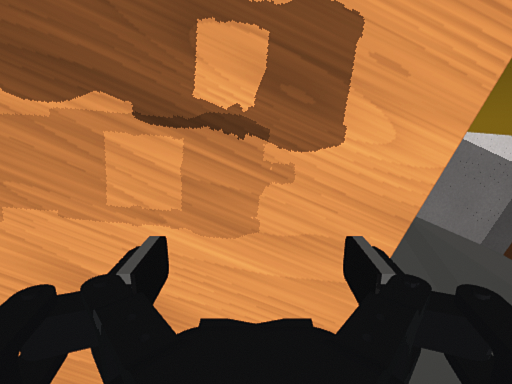

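```bash
cat > h.py <<'E'
import numpy as np, cv2
from workcell import status, capture, get_calibration
def ray(n,u,v,z,c=None):
    c=c or get_calibration(n)
    d=c["R"].T@np.linalg.solve(c["mtx"],[u,v,1.]); o=-c["R"].T@c["t"]
    return o+d*(z-o[2])/d[2]
def proj(n,X,c=None):
    c=c or get_calibration(n); q=c["mtx"]@(c["R"]@np.array(X,float)+c["t"]); return q[:2]/q[2]
def to(x,y,z,yaw=None):
    "tool-axes shift to a world TCP goal, and turn about tool y (deg) to reach yaw (deg)"
    o=status.get_obs(); from scipy.spatial.transform import Rotation as Ro
    R=Ro.from_euler("xyz",o["eef_rot"]).as_matrix(); p=np.array(o["ee_pos"])
    print("t",round(o["time_s"],2),"tcp",p.round(4),"rpy",np.degrees(o["eef_rot"]).round(2),"w",round(o["grip_width"],3),"f",np.round(o["ft_force"],1))
    print("shift(tool) mm",((R.T@(np.array([x,y,z])-p))*1000).round(1))
    if yaw is not None:
        G=Ro.from_euler("xyz",[-90,0,yaw],degrees=True).as_matrix()
        print("rotvec tool deg",np.degrees(Ro.from_matrix(R.T@G).as_rotvec()).round(2))
def blobs(img,ranges,amin=15):
    h=cv2.cvtColor(img,cv2.COLOR_RGB2HSV); out={}
    for k,(lo,hi) in ranges.items():
        m=cv2.inRange(h,np.array(lo),np.array(hi)); n,l,s,c=cv2.connectedComponentsWithStats(m)
        out[k]=[(s[i,4],c[i].round(1),l==i) for i in range(1,n) if s[i,4]>=amin]
    return out
RG=dict(blue=((105,150,80),(130,255,255)),yellow=((25,180,90),(35,255,255)),red=((0,200,120),(4,255,255)),white=((0,0,190),(179,25,255)),black=((0,0,0),(179,255,25)),magenta=((150,150,80),(172,255,255)),teal=((80,150,40),(98,255,255)))
E
python3 - <<'E'
from h import *
for n in ("top","scene"):
    im=cv2.cvtColor(cv2.imread(f"pics/{n}0.png"),cv2.COLOR_BGR2RGB)
    for k,l in blobs(im,RG).items():
        for a,c,m in l:
            if a>8000: continue
            z={"white":.08,"black":.08,"magenta":.016,"teal":.016}.get(k,.115)
            s=f"{n} {k} area {a} px {c} -> {ray(n,*c,z).round(3)}"
            if k in("magenta","teal") and a>200:
                r=cv2.minAreaRect(np.argwhere(m)[:,::-1].astype(np.float32)); 
                s+=" corners "+str([ray(n,*p,.016)[:2].round(3).tolist() for p in cv2.boxPoints(r)])
            print(s)
E
```

```text
top blue area 105 px [499.6 171.7] -> [ 0.658 -0.66   0.115]
top blue area 168 px [ 73.4 190.5] -> [0.59  0.458 0.115]
top blue area 97 px [153.2 179.9] -> [0.621 0.253 0.115]
top blue area 20 px [495.2 182.4] -> [ 0.629 -0.646  0.115]
top blue area 26 px [506.6 185.4] -> [ 0.621 -0.676  0.115]
top blue area 26 px [503.6 194.4] -> [ 0.597 -0.666  0.115]
top blue area 23 px [498.  206.9] -> [ 0.564 -0.649  0.115]
top blue area 265 px [420.5 213.5] -> [ 0.544 -0.445  0.115]
top yellow area 105 px [200.3 177.9] -> [0.629 0.13  0.115]
top red area 97 px [341.8 175.7] -> [ 0.64  -0.241  0.115]
top white area 153 px [245.7 175.3] -> [0.644 0.012 0.08 ]
top black area 16 px [296.9 179.7] -> [ 0.634 -0.126  0.08 ]
top black area 624 px [398.4 324.8] -> [ 0.259 -0.388  0.08 ]
top black area 33 px [227.6 324.8] -> [0.254 0.052 0.08 ]
top black area 18 px [216.2 326.2] -> [0.25  0.081 0.08 ]
top black area 51 px [200.7 331.1] -> [0.237 0.12  0.08 ]
top black area 352 px [496.5 352.2] -> [ 0.194 -0.638  0.08 ]
top black area 35 px [ 19.8 358. ] -> [0.167 0.574 0.08 ]
top black area 38 px [  6. 3
[... 1426 characters left out ...]
5 px [408.2 130. ] -> [0.55  0.449 0.08 ]
scene white area 27 px [421.3 132.3] -> [0.565 0.485 0.08 ]
scene white area 17 px [110.2 173.8] -> [ 0.552 -0.426  0.08 ]
scene white area 164 px [270.1 179.1] -> [0.646 0.009 0.08 ]
scene white area 423 px [309.3 228.1] -> [0.808 0.08  0.08 ]
scene magenta area 1669 px [413.6  40.8] -> [0.101 0.671 0.016] corners [[0.042, 0.545], [-0.012, 0.848], [0.158, 0.802], [0.202, 0.518]]
scene magenta area 1455 px [312.8 140. ] -> [0.491 0.179 0.016] corners [[0.505, 0.064], [0.422, 0.085], [0.476, 0.299], [0.556, 0.27]]
scene teal area 209 px [217.8 147.3] -> [ 0.466 -0.12   0.016] corners [[0.471, -0.156], [0.421, -0.098], [0.466, -0.074], [0.514, -0.132]]
```

Run:
```python
from h import *
print(ray("top",301,176,.08),ray("scene",217,188,.08),ray("top",227,131,.02))
to(.642,-.133,.23,-90)
```

```text
[ 0.64403058 -0.13684595  0.08      ] [ 0.64892913 -0.13831543  0.08      ] [0.78231003 0.06945069 0.02      ]
t 0.15 tcp [ 0.2478 -0.5735  0.2308] rpy [ -90.05    0.   -156.63] w 0.997 f [0.  0.1 0.5]
shift(tool) mm [-536.6    1.1 -248. ]
rotvec tool deg [ 5.000e-02 -6.663e+01 -4.000e-02]
```

```bash
python3 -m inch '[[-0.0358,0,-0.0165,0,0,0,0],[-0.0358,0,-0.0165,0,0,0,0],[-0.0358,0,-0.0165,0,0,0,0],[-0.0358,0,-0.0165,0,0,0,0],[-0.0358,0,-0.0165,0,0,0,0],[-0.0358,0,-0.0165,0,0,0,0],[-0.0358,0,-0.0165,0,0,0,0],[-0.0358,0,-0.0165,0,0,0,0],[-0.0358,0,-0.0165,0,0,0,0],[-0.0358,0,-0.0165,0,0,0,0],[-0.0358,0,-0.0165,0,0,0,0],[-0.0358,0,-0.0165,0,0,0,0],[-0.0358,0,-0.0165,0,0,0,0],[-0.0358,0,-0.0165,0,0,0,0],[-0.0358,0,-0.0165,0,0,0,0]]' 40
python3 -m inch '[[0,0,0,0,-6.7,0,0],[0,0,0,0,-6.7,0,0],[0,0,0,0,-6.7,0,0],[0,0,0,0,-6.7,0,0],[0,0,0,0,-6.7,0,0],[0,0,0,0,-6.7,0,0],[0,0,0,0,-6.7,0,0],[0,0,0,0,-6.7,0,0],[0,0,0,0,-6.7,0,0],[0,0,0,0,-6.7,0,0]]'
python3 -c "
from h import *
to(.644,-.137,.23,-90)
cv2.imwrite('pics/w1.png',capture('wrist')[:,:,::-1])"
```

```text
time_s: 1.4
ee_pos: [0.6544, -0.1187, 0.2274]
eef_rot: [-1.574, -0.003, -2.745]
ft_force: [1.4, -1.5, -0.4]
grip_width: 0.999
time_s: 2.23
ee_pos: [0.6587, -0.108, 0.223]
eef_rot: [-1.579, 0.005, -1.519]
ft_force: [0.6, 0.3, 0.0]
grip_width: 0.997
t 2.23 tcp [ 0.6587 -0.108   0.223 ] rpy [-90.49   0.27 -87.01] w 0.997 f [0.6 0.3 0. ]
shift(tool) mm [ 28.2  -7.  -16.3]
rotvec tool deg [ 0.5   2.99 -0.26]
```

View pics/w1.png

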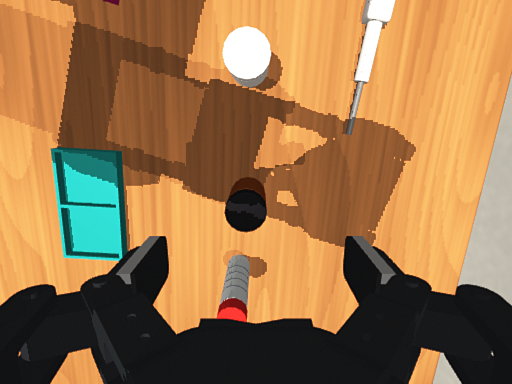

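```bash
python3 -c "
from h import *
print(ray('wrist',245,210,.08),ray('wrist',246,52,.08))
for p in [(52,150),(121,151),(126,258),(66,258)]: print(ray('wrist',*p,.016))
to(.644,-.137,.23,-90)"
```

```text
[ 0.64960734 -0.13718471  0.08      ] [0.64249888 0.01166996 0.08      ]
[ 0.41298645 -0.09798123  0.016     ]
[ 0.49578344 -0.09388933  0.016     ]
[ 0.49482138 -0.23494635  0.016     ]
[ 0.41536012 -0.24028815  0.016     ]
t 2.28 tcp [ 0.6587 -0.108   0.2229] rpy [-90.49   0.28 -86.42] w 1.004 f [ 0.2  0.1 -0.3]
shift(tool) mm [ 28.   -7.1 -16.6]
rotvec tool deg [ 0.5   3.59 -0.27]
```

```bash
python3 -m inch '[[0.014,0,-0.006,0.25,1.8,-0.13,0],[0.014,0,-0.006,0.25,1.8,-0.13,0],[0,0,0,0,0,0,0]]'
python3 -c "
from h import *
to(.646,-.137,.028,-90)"
```

```text
time_s: 2.53
ee_pos: [0.6471, -0.1381, 0.2222]
eef_rot: [-1.571, -0.0, -1.583]
ft_force: [-0.1, -0.4, -0.0]
grip_width: 1.001
t 2.53 tcp [ 0.6471 -0.1381  0.2222] rpy [-9.003e+01 -1.000e-02 -9.069e+01] w 1.001 f [-0.1 -0.4 -0. ]
shift(tool) mm [ -1.2 194.2  -1. ]
rotvec tool deg [ 0.03 -0.69  0.01]
```

Good. Descend, then grip (jar fits width 44/85; body far above).

```bash
python3 -m inch '[[0,0.030,0,0,0,0,0],[0,0.035,0,0,0,0,0],[0,0.035,0,0,0,0,0],[0,0.035,0,0,0,0,0],[0,0.030,0,0,0,0,0],[0,0.020,0,0,0,0,0],[0,0.006,0,0,0,0,0],[0,0,0,0,0,0,0]]'
python3 -m inch '[[0,0,0,0,0,0,130],[0,0,0,0,0,0,200],[0,0,0,0,0,0,200],[0,0,0,0,0,0,200],[0,0,0,0,0,0,200],[0,0,0,0,0,0,200]]' 40
python3 -c "
from h import *
to(.646,-.137,.2,-90)"
```

```text
time_s: 3.2
ee_pos: [0.6474, -0.1454, 0.0268]
eef_rot: [-1.564, -0.003, -1.618]
ft_force: [0.3, -0.8, 0.8]
grip_width: 1.001
time_s: 3.7
ee_pos: [0.6503, -0.1472, 0.0334]
eef_rot: [-1.556, -0.005, -1.623]
ft_force: [0.6, 0.7, -0.4]
grip_width: 0.508
t 3.7 tcp [ 0.6503 -0.1472  0.0334] rpy [-89.14  -0.26 -92.99] w 0.508 f [ 0.6  0.7 -0.4]
shift(tool) mm [  -9.2 -166.7   -2.3]
rotvec tool deg [-0.86 -2.99  0.28]
```

```bash
python3 -m inch '[[0,0,0,0,0,0,90],[0,0,0,0,0,0,90],[0,0,0,0,0,0,90]]'
python3 -c "
from h import *
to(.646,-.137,.028,-90)
cv2.imwrite('pics/w2.png',capture('wrist')[:,:,::-1])"
```

```text
time_s: 3.95
ee_pos: [0.651, -0.1472, 0.0346]
eef_rot: [-1.554, -0.005, -1.623]
ft_force: [-0.4, 0.2, 0.3]
grip_width: 0.647
t 3.95 tcp [ 0.651  -0.1472  0.0346] rpy [-89.03  -0.29 -92.98] w 0.647 f [-0.4  0.2  0.3]
shift(tool) mm [-10.    6.4  -5.6]
rotvec tool deg [-0.96 -2.98  0.32]
```

View pics/w2.png

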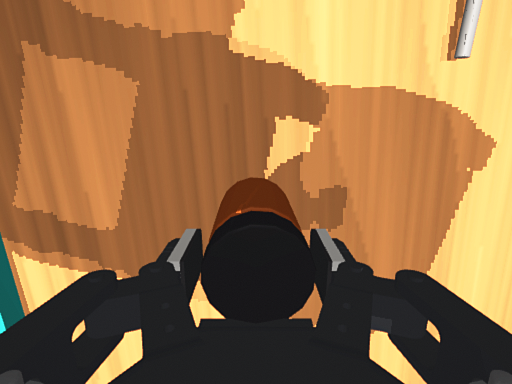

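```bash
python3 -c "
from h import *
for p in [(257,266),(200,266),(315,266),(257,211),(257,322)]: print(p,ray('wrist',*p,.08))
print(proj('wrist',[.651,-.147,.06]))
to(.646,-.137,.028,-90)
"
```

```text
(257, 266) [ 0.65233233 -0.1352901   0.08      ]
(200, 266) [ 0.63147287 -0.13400732  0.08      ]
(315, 266) [ 0.67371776 -0.13660522  0.08      ]
(257, 211) [ 0.65340798 -0.11397833  0.08      ]
(257, 322) [ 0.65110845 -0.15953863  0.08      ]
[254.3401809  267.06231564]
t 4.0 tcp [ 0.651  -0.1472  0.0345] rpy [-89.03  -0.29 -92.99] w 0.648 f [ 0.2  0.3 -0. ]
shift(tool) mm [-10.    6.4  -5.6]
rotvec tool deg [-0.96 -2.98  0.31]
```

```bash
python3 -m inch '[[-0.005,0.003,0.0003,-0.48,-1.5,0.15,90],[-0.005,0.003,0.0003,-0.48,-1.5,0.15,90],[0,0,0,0,0,0,90]]'
python3 -c "
from h import *
to(.652,-.137,.028,-90)"
```

```text
time_s: 4.25
ee_pos: [0.652, -0.1364, 0.028]
eef_rot: [-1.573, 0.0, -1.565]
ft_force: [-0.8, 0.3, -0.9]
grip_width: 0.646
t 4.25 tcp [ 0.652  -0.1364  0.028 ] rpy [-9.010e+01  3.000e-02 -8.968e+01] w 0.646 f [-0.8  0.3 -0.9]
shift(tool) mm [ 0.6 -0.  -0. ]
rotvec tool deg [ 0.1   0.32 -0.03]
```

```bash
python3 -m inch '[[0,0,0,0,0,0,200],[0,0,0,0,0,0,200],[0,0,0,0,0,0,200],[0,0,0,0,0,0,200]]' 40
python3 -m inch '[[0,-0.020,0,0,0,0,200],[0,-0.030,0,0,0,0,200],[0,-0.035,0,0,0,0,200],[0,-0.035,0,0,0,0,200],[0,-0.025,0,0,0,0,200],[0,-0.005,0,0,0,0,200],[0,0,0,0,0,0,200]]'
python3 -c "
from h import *
to(.484,.182,.18,-103.9)
cv2.imwrite('pics/s2.png',capture('scene')[:,:,::-1])"
```

```text
time_s: 4.58
ee_pos: [0.6521, -0.1359, 0.0277]
eef_rot: [-1.573, 0.0, -1.563]
ft_force: [-0.1, -0.1, 0.7]
grip_width: 0.507
time_s: 5.17
ee_pos: [0.6506, -0.1353, 0.181]
eef_rot: [-1.58, 0.003, -1.564]
ft_force: [-0.1, 1.1, -1.6]
grip_width: 0.499
t 5.17 tcp [ 0.6506 -0.1353  0.181 ] rpy [-90.51   0.15 -89.6 ] w 0.499 f [-0.1  1.1 -1.6]
shift(tool) mm [-318.4    3.3 -164.4]
rotvec tool deg [ 0.53 14.3  -0.08]
```

View pics/s2.png

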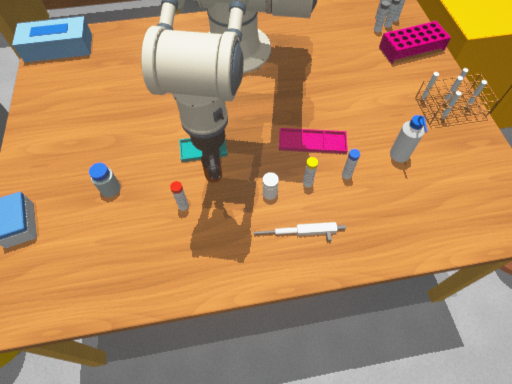

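```bash
python3 -m inch '[[-0.016,0,-0.008,0.2,0,0,200],[-0.028,0,-0.0145,0.2,0,0,200],[-0.030,0,-0.0155,0,0,0,200],[-0.030,0,-0.0155,0,0,0,200],[-0.030,0,-0.0155,0,0,0,200],[-0.030,0,-0.0155,0,0,0,200],[-0.030,0,-0.0155,0,0,0,200],[-0.030,0,-0.0155,0,0,0,200],[-0.030,0,-0.0155,0,0,0,200],[-0.028,0,-0.0145,0,0,0,200],[-0.020,0,-0.010,0,0,0,200],[-0.008,0,-0.004,0,0,0,200],[0,0,0,0,4,0,200],[0,0,0,0,5,0,200],[0,0,0,0,4,0,200],[0,0,0,0,0,0,200]]'
python3 -c "
from h import *
to(.484,.182,.18,-103.9)"
```

```text
time_s: 6.55
ee_pos: [0.4681, 0.184, 0.1568]
eef_rot: [-1.608, -0.01, -1.802]
ft_force: [-0.2, -0.3, -1.8]
grip_width: 0.503
t 6.55 tcp [0.4681 0.184  0.1568] rpy [ -92.15   -0.56 -103.27] w 0.503 f [-0.2 -0.3 -1.8]
shift(tool) mm [ -1.5 -23.8  15. ]
rotvec tool deg [2.15 0.62 0.57]
```

```bash
python3 -m inch '[[0,0.00,0.008,1.1,0.3,0.3,200],[0,0.00,0.007,1.05,0.3,0.27,200],[0,0,0,0,0,0,200]]'
python3 -c "
from h import *
im=capture('wrist')
cv2.imwrite('pics/w3.png',im[:,:,::-1])
cv2.imwrite('pics/t3.png',capture('top')[:,:,::-1])
to(.484,.182,.036,-103.9)
for a,c,m in blobs(im,RG)['magenta']: print(a,c)
for y in (-.107,-.035,.035,.107):
  for x in (-.039,.039):
    t=np.radians(-13.9); print(y,x,proj('wrist',[.484+x*np.cos(t)-y*np.sin(t),.182+x*np.sin(t)+y*np.cos(t),.016]).round())
"
```

```text
time_s: 6.8
ee_pos: [0.4838, 0.179, 0.1542]
eef_rot: [-1.57, -0.001, -1.809]
ft_force: [-0.1, -0.6, -0.3]
grip_width: 0.506
t 6.9 tcp [0.483  0.1793 0.1544] rpy [-9.0040e+01 -6.0000e-02 -1.0364e+02] w 0.504 f [ 0.2  0.  -1.5]
shift(tool) mm [ -3.  118.3   0.4]
rotvec tool deg [0.04 0.26 0.06]
11711 [253.4 134.5]
-0.107 -0.039 [218. 277.]
-0.107 0.039 [291. 278.]
-0.035 -0.039 [216. 214.]
-0.035 0.039 [293. 214.]
0.035 -0.039 [214. 144.]
0.035 0.039 [296. 145.]
0.107 -0.039 [212.  63.]
0.107 0.039 [299.  63.]
```

View pics/w3.png

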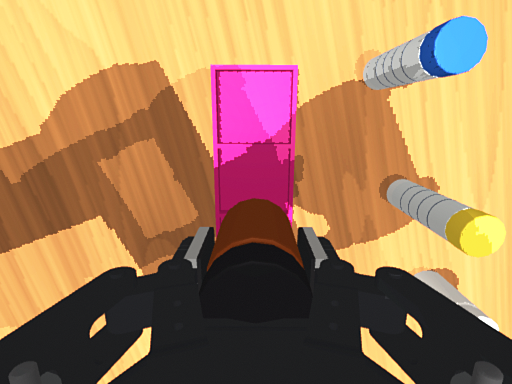

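View pics/t3.png

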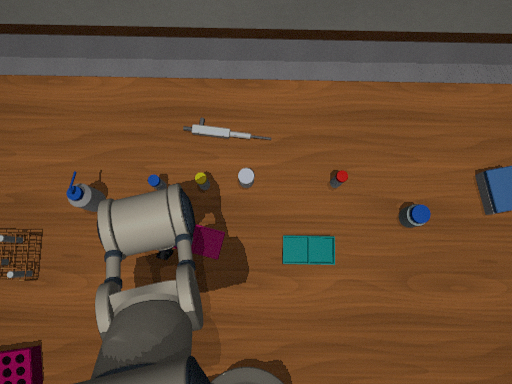

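```bash
python3 -m inch '[[-0.003,0.015,0,0,0.2,0,200],[0,0.025,0,0,0,0,200],[0,0.030,0,0,0,0,200],[0,0.020,0,0,0,0,200],[0,0.010,0,0,0,0,200],[0,0.003,0,0,0,0,200],[0,0,0,0,0,0,200]]'
python3 -c "
from h import *
to(.484,.182,.032,-103.9)"
```

```text
time_s: 7.48
ee_pos: [0.4859, 0.1821, 0.0489]
eef_rot: [-1.567, 0.001, -1.808]
ft_force: [0.1, 0.5, -1.6]
grip_width: 0.503
t 7.48 tcp [0.4859 0.1821 0.0489] rpy [-8.9810e+01  8.0000e-02 -1.0359e+02] w 0.503 f [ 0.1  0.5 -1.6]
shift(tool) mm [ 0.5 16.9 -1.9]
rotvec tool deg [-0.19  0.31 -0.08]
```

```bash
python3 -m inch '[[0,0.006,-0.001,-0.1,0.2,0,200],[0,0.005,-0.0005,-0.1,0.1,0,200],[0,0.003,0,0,0,0,200],[0,0.001,0,0,0,0,200],[0,0,0,0,0,0,200]]'
python3 -c "
from h import *
to(.484,.182,.032,-103.9)"
```

```text
time_s: 7.9
ee_pos: [0.4859, 0.1828, 0.0349]
eef_rot: [-1.568, 0.003, -1.813]
ft_force: [1.5, -0.1, -1.0]
grip_width: 0.507
t 7.9 tcp [0.4859 0.1828 0.0349] rpy [ -89.84    0.18 -103.89] w 0.507 f [ 1.5 -0.1 -1. ]
shift(tool) mm [ 1.3  2.9 -1.7]
rotvec tool deg [-0.16  0.01 -0.18]
```

```bash
python3 -m inch '[[0,0.0015,0,0,0,0,200],[0,0.0015,0,0,0,0,200],[0,0.001,0,0,0,0,200],[0,0,0,0,0,0,200]]'
python3 -c "
from h import *
to(.484,.182,.032,-103.9)"
```

```text
time_s: 8.23
ee_pos: [0.4866, 0.183, 0.0318]
eef_rot: [-1.566, 0.004, -1.813]
ft_force: [0.3, -0.4, -0.1]
grip_width: 0.506
t 8.23 tcp [0.4866 0.183  0.0318] rpy [ -89.74    0.24 -103.88] w 0.506 f [ 0.3 -0.4 -0.1]
shift(tool) mm [ 1.6 -0.2 -2.3]
rotvec tool deg [-0.26  0.02 -0.24]
```

```bash
python3 -m inch '[[0,0.001,0,0,0,0,200],[0,0.0005,0,0,0,0,200]]'
python3 -m inch '[[0,0.0005,0,0,0,0,200],[0,0,0,0,0,0,200]]'
```

```text
time_s: 8.4
ee_pos: [0.4867, 0.1832, 0.0317]
eef_rot: [-1.565, 0.005, -1.813]
ft_force: [-4.3, -0.6, 10.7]
grip_width: 0.504
time_s: 8.57
ee_pos: [0.4867, 0.1831, 0.032]
eef_rot: [-1.565, 0.005, -1.813]
ft_force: [0.0, -0.2, -1.6]
grip_width: 0.508
```

```bash
python3 -m inch '[[0,0.0003,0,0,0,0,110],[0,0,0,0,0,0,80],[0,0,0,0,0,0,60]]'
python3 -m inch '[[0,-0.020,0,0,0,0,30],[0,-0.030,0,0,0,0,0],[0,-0.035,0,0,0,0,0],[0,-0.035,0,0,0,0,0],[0,-0.030,0,0,0,0,0],[0,-0.010,0,0,0,0,0],[0,0,0,0,0,0,0]]'
python3 -c "
from h import *
im=capture('wrist')
cv2.imwrite('pics/w4.png',im[:,:,::-1])
for k,z in (('blue',.115),('yellow',.115)):
  for a,c,m in blobs(im,RG,60)[k]: print(k,a,c,ray('wrist',*c,z))
to(.623,.251,.2,-90)"
```

```text
time_s: 8.82
ee_pos: [0.4869, 0.1832, 0.0318]
eef_rot: [-1.564, 0.005, -1.813]
ft_force: [-0.1, -0.5, -0.3]
grip_width: 0.762
time_s: 9.4
ee_pos: [0.4848, 0.1824, 0.1974]
eef_rot: [-1.568, 0.003, -1.813]
ft_force: [-0.8, 0.6, -0.7]
grip_width: 1.002
blue 524 [398.3  71.2] [0.60797881 0.25078036 0.115     ]
blue 546 [424.4  59.1] [0.62691962 0.25435287 0.115     ]
yellow 861 [440.5 219.4] [0.62805023 0.12995445 0.115     ]
t 9.45 tcp [0.4847 0.1823 0.1965] rpy [ -89.86    0.17 -103.87] w 0.997 f [0.8 0.3 1.2]
shift(tool) mm [-99.8  -2.9 117.8]
rotvec tool deg [ -0.16 -13.87  -0.15]
```

View pics/w4.png

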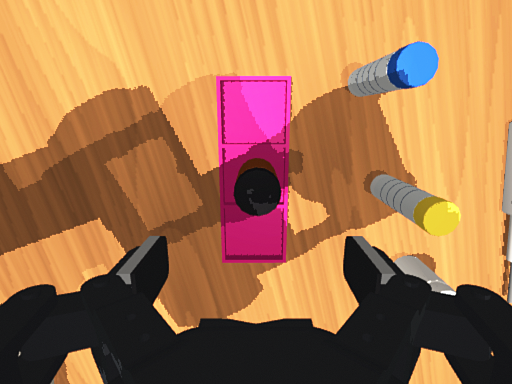

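```bash
python3 -m inch '[[-0.012,0,0.014,0,0,0,0],[-0.020,0,0.024,0,0,0,0],[-0.020,0,0.024,0,0,0,0],[-0.020,0,0.024,0,0,0,0],[-0.018,0,0.020,0,0,0,0],[-0.008,0,0.010,0,0,0,0],[0,0,0,0,-5,0,0],[0,0,0,0,-5,0,0],[0,0,0,0,-3.5,0,0],[0,0,0,0,0,0,0]]'
python3 -c "
from h import *
im=capture('wrist')
cv2.imwrite('pics/w5.png',im[:,:,::-1])
for k,z in (('blue',.115),('yellow',.115)):
  for a,c,m in blobs(im,RG,60)[k]: print(k,a,c,ray('wrist',*c,z))
to(.624,.252,.056,-90)"
```

```text
time_s: 10.28
ee_pos: [0.6209, 0.2513, 0.1762]
eef_rot: [-1.589, -0.004, -1.568]
ft_force: [-0.1, -1.1, 0.4]
grip_width: 0.999
blue 1369 [257.8 202.4] [0.62220222 0.25471308 0.115     ]
t 10.33 tcp [0.6207 0.2512 0.176 ] rpy [-91.08  -0.24 -90.04] w 0.997 f [-0.4 -0.2 -0.1]
shift(tool) mm [ -1.3 119.9   5.6]
rotvec tool deg [ 1.08 -0.05  0.23]
```

View pics/w5.png

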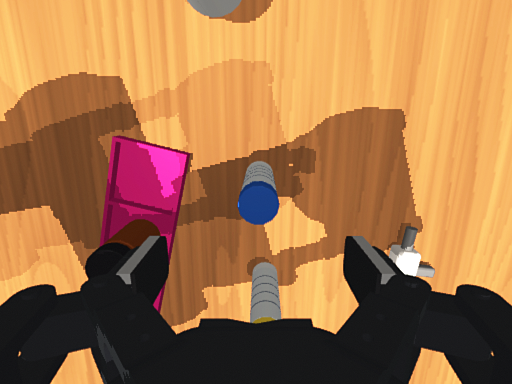

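```bash
python3 -m inch '[[-0.002,0.005,0.002,1.1,0,0.2,0],[0,0.020,0,0,0,0,0],[0,0.030,0,0,0,0,0],[0,0.030,0,0,0,0,0],[0,0.022,0,0,0,0,0],[0,0.010,0,0,0,0,0],[0,0.002,0,0,0,0,0],[0,0,0,0,0,0,0]]'
python3 -c "
from h import *
to(.623,.253,.056,-90)"
```

```text
time_s: 11.0
ee_pos: [0.6206, 0.2522, 0.0472]
eef_rot: [-1.574, -0.002, -1.592]
ft_force: [-0.3, 0.6, -0.4]
grip_width: 1.001
t 11.0 tcp [0.6206 0.2522 0.0472] rpy [-90.17  -0.11 -91.23] w 1.001 f [-0.3  0.6 -0.4]
shift(tool) mm [-0.8 -8.9  2.4]
rotvec tool deg [ 0.17 -1.23  0.11]
```

```bash
python3 -m inch '[[-0.0004,-0.005,0.0012,0.1,-0.6,0,60],[-0.0004,-0.004,0.0012,0,-0.6,0,100],[0,0,0,0,0,0,130],[0,0,0,0,0,0,230],[0,0,0,0,0,0,230],[0,0,0,0,0,0,230],[0,0,0,0,0,0,230]]' 35
python3 -c "
from h import *
to(.623,.253,.056,-90)"
```

```text
time_s: 11.58
ee_pos: [0.6264, 0.2541, 0.0634]
eef_rot: [-1.564, 0.001, -1.571]
ft_force: [-0.2, -0.2, -0.9]
grip_width: 0.338
t 11.58 tcp [0.6264 0.2541 0.0634] rpy [-8.959e+01  4.000e-02 -9.000e+01] w 0.338 f [-0.2 -0.2 -0.9]
shift(tool) mm [ 1.1  7.4 -3.4]
rotvec tool deg [-0.41  0.   -0.04]
```

```bash
python3 -m inch '[[0,-0.012,0,0,0,0,230],[0,-0.025,0,0,0,0,230],[0,-0.030,0,0,0,0,230],[0,-0.025,0,0,0,0,230],[0,-0.012,0,0,0,0,230],[0,-0.004,0,0,0,0,230],[0,0,0,0,0,0,230]]'
python3 -c "
from h import *
to(.501,.250,.17,-103.9)
im=capture('scene')[100:230,230:440]
cv2.imwrite('pics/s4.png',cv2.resize(im,None,fx=3,fy=3)[:,:,::-1])"
```

```text
time_s: 12.17
ee_pos: [0.6245, 0.2537, 0.1796]
eef_rot: [-1.565, 0.0, -1.571]
ft_force: [-0.5, -0.8, -0.6]
grip_width: 0.343
t 12.17 tcp [0.6245 0.2537 0.1796] rpy [-8.968e+01  1.000e-02 -9.002e+01] w 0.343 f [-0.5 -0.8 -0.6]
shift(tool) mm [   3.7    8.9 -123.6]
rotvec tool deg [-0.32 13.88 -0.05]
```

View pics/s4.png

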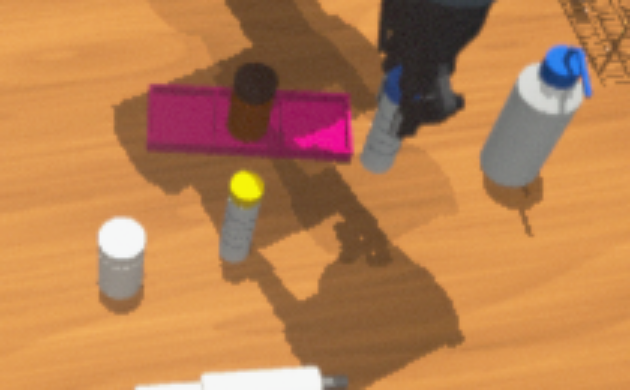

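```bash
python3 -m inch '[[0.001,0,-0.014,-0.3,0,0,230],[0.001,0,-0.024,0,0,0,230],[0.001,0,-0.026,0,0,0,230],[0.001,0,-0.026,0,0,0,230],[0,0,-0.018,0,0,0,230],[0,0,-0.008,0,0,0,230],[0,0,0,0,4.5,0,230],[0,0,0,0,5,0,230],[0,0,0,0,3.5,0,230],[0,0,0,0,0,0,230]]'
python3 -c "
from h import *
to(.501,.250,.067,-103.9)"
```

```text
time_s: 13.05
ee_pos: [0.4992, 0.2473, 0.1692]
eef_rot: [-1.583, -0.008, -1.808]
ft_force: [-0.3, -0.6, -1.6]
grip_width: 0.345
t 13.05 tcp [0.4992 0.2473 0.1692] rpy [ -90.72   -0.47 -103.59] w 0.345 f [-0.3 -0.6 -1.6]
shift(tool) mm [ -3.9 102.2   2.4]
rotvec tool deg [0.72 0.31 0.48]
```

```bash
python3 -m inch '[[-0.003,0.008,0.001,0.7,0.3,0.45,230],[-0.001,0.020,0,0,0,0,230],[0,0.025,0,0,0,0,230],[0,0.018,0,0,0,0,230],[0,0.007,0,0,0,0,230],[0,0.001,0,0,0,0,230],[0,0,0,0,0,0,230]]'
python3 -c "
from h import *
to(.501,.250,.067,-103.9)"
```

```text
time_s: 13.63
ee_pos: [0.5037, 0.251, 0.0851]
eef_rot: [-1.571, -0.001, -1.8]
ft_force: [0.9, 0.2, -0.1]
grip_width: 0.34
t 13.63 tcp [0.5037 0.251  0.0851] rpy [-9.0000e+01 -3.0000e-02 -1.0315e+02] w 0.34 f [ 0.9  0.2 -0.1]
shift(tool) mm [ 1.6 18.1 -2.4]
rotvec tool deg [0.   0.75 0.03]
```

```bash
python3 -m inch '[[0,0.005,-0.001,0,0.4,0,230],[0,0.005,0,0,0.3,0,230],[0,0.003,0,0,0,0,230],[0,0.001,0,0,0,0,230],[0,0,0,0,0,0,230]]'
python3 -m inch '[[0,0.001,0,0,0,0,230],[0,0.001,0,0,0,0,230],[0,0,0,0,0,0,230]]'
```

```text
time_s: 14.05
ee_pos: [0.5045, 0.2518, 0.0725]
eef_rot: [-1.567, 0.002, -1.812]
ft_force: [-0.4, 0.2, 0.2]
grip_width: 0.343
time_s: 14.3
ee_pos: [0.5049, 0.252, 0.071]
eef_rot: [-1.566, 0.002, -1.812]
ft_force: [0.1, -0.6, -1.1]
grip_width: 0.343
```

```bash
python3 -m inch '[[0,0.001,0,0,0,0,230],[0,0.001,0,0,0,0,230]]'
python3 -m inch '[[0,0.001,0,0,0,0,230],[0,0.001,0,0,0,0,230]]'
python3 -m inch '[[0,0.001,0,0,0,0,230]]'
```

```text
time_s: 14.47
ee_pos: [0.5051, 0.2521, 0.0692]
eef_rot: [-1.566, 0.003, -1.812]
ft_force: [0.6, -0.0, -0.6]
grip_width: 0.344
time_s: 14.63
ee_pos: [0.5051, 0.2521, 0.0671]
eef_rot: [-1.566, 0.003, -1.812]
ft_force: [0.3, 0.8, -0.4]
grip_width: 0.342
time_s: 14.72
ee_pos: [0.5051, 0.2521, 0.066]
eef_rot: [-1.566, 0.003, -1.812]
ft_force: [-0.2, 0.0, -0.4]
grip_width: 0.341
```

```bash
python3 -m inch '[[0,0.001,0,0,0,0,230],[0,0.0005,0,0,0,0,230]]'
python3 -m inch '[[0,0.001,0,0,0,0,230]]'
python3 -c "
from h import *
to(.501,.250,.067,-103.9)
im=capture('scene')[100:230,230:440]
cv2.imwrite('pics/s5.png',cv2.resize(im,None,fx=3,fy=3)[:,:,::-1])"
```

```text
time_s: 14.88
ee_pos: [0.5055, 0.2523, 0.0653]
eef_rot: [-1.565, 0.004, -1.812]
ft_force: [-5.0, -0.8, 20.6]
grip_width: 0.341
time_s: 14.97
ee_pos: [0.5057, 0.2524, 0.0651]
eef_rot: [-1.564, 0.004, -1.812]
ft_force: [-4.5, -0.7, 23.2]
grip_width: 0.341
t 14.97 tcp [0.5057 0.2524 0.0651] rpy [ -89.63    0.23 -103.83] w 0.341 f [-4.5 -0.7 23.2]
shift(tool) mm [ 3.5 -1.9 -3.9]
rotvec tool deg [-0.37  0.07 -0.23]
```

View pics/s5.png

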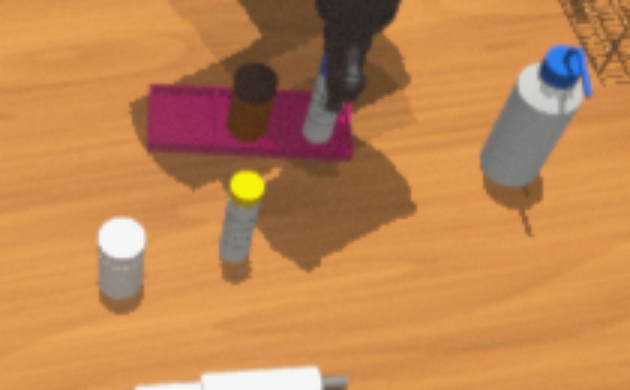

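```bash
python3 -m inch '[[0,0,0,0,0,0,230],[0,0,0,0,0,0,150],[0,0,0,0,0,0,120],[0,0,0,0,0,0,90],[0,0,0,0,0,0,60]]'
python3 -m inch '[[0,-0.020,0,0,0,0,40],[0,-0.030,0,0,0,0,0],[0,-0.035,0,0,0,0,0],[0,-0.035,0,0,0,0,0],[0,-0.015,0,0,0,0,0],[0,0,0,0,0,0,0]]'
python3 -c "
from h import *
cv2.imwrite('pics/w6.png',capture('wrist')[:,:,::-1])
to(.643,-.242,.2,-90)"
```

```text
time_s: 15.43
ee_pos: [0.5057, 0.2525, 0.0654]
eef_rot: [-1.564, 0.004, -1.812]
ft_force: [0.0, 0.3, -0.5]
grip_width: 0.757
time_s: 15.93
ee_pos: [0.5033, 0.2515, 0.2038]
eef_rot: [-1.569, 0.001, -1.812]
ft_force: [0.7, 0.3, -0.3]
grip_width: 1.005
t 15.98 tcp [0.5031 0.2515 0.2026] rpy [-8.9930e+01  3.0000e-02 -1.0383e+02] w 1.0 f [-0.2  0.6  0.1]
shift(tool) mm [445.7   2.7 253.8]
rotvec tool deg [ -0.07 -13.83  -0.02]
```

View pics/w6.png

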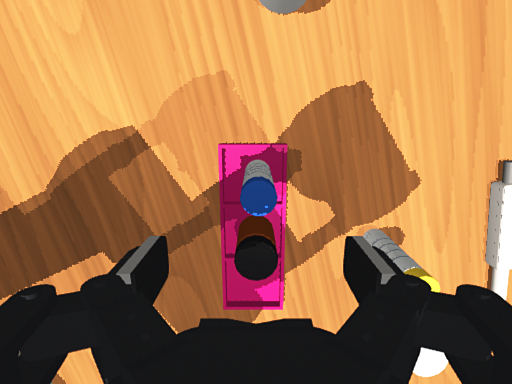

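```bash
python3 -m inch '[[0.016,-0.002,0.009,0,0,0,0],[0.028,-0.002,0.016,0,0,0,0],[0.032,-0.001,0.018,0,0,0,0],[0.032,-0.001,0.018,0,0,0,0],[0.032,-0.001,0.018,0,0,0,0],[0.032,0,0.018,0,0,0,0],[0.032,0,0.018,0,0,0,0],[0.032,0,0.018,0,0,0,0],[0.032,0,0.018,0,0,0,0],[0.032,0,0.018,0,0,0,0],[0.032,0,0.018,0,0,0,0],[0.032,0,0.018,0,0,0,0],[0.032,0,0.018,0,0,0,0],[0.025,0,0.016,0,0,0,0],[0.010,0,0.005,0,0,0,0],[0,0,0,0,-5,0,0],[0,0,0,0,-5,0,0],[0,0,0,0,-3.8,0,0],[0,0,0,0,0,0,0]]'
python3 -c "
from h import *
to(.643,-.242,.2,-90)"
```

```text
time_s: 17.57
ee_pos: [0.6316, -0.2479, 0.1752]
eef_rot: [-1.604, 0.01, -1.561]
ft_force: [0.4, 0.6, 0.5]
grip_width: 0.993
t 17.57 tcp [ 0.6316 -0.2479  0.1752] rpy [-91.91   0.57 -89.41] w 0.993 f [0.4 0.6 0.5]
shift(tool) mm [ -6.1 -25.1  10.7]
rotvec tool deg [ 1.92  0.6  -0.56]
```

```bash
python3 -m inch '[[-0.003,0,0.005,0.95,0.3,-0.28,0],[-0.003,0,0.005,0.95,0.3,-0.28,0],[0,0,0,0,0,0,0]]'
python3 -c "
from h import *
im=capture('wrist'); cv2.imwrite('pics/w7.png',im[:,:,::-1])
for a,c,m in blobs(im,RG,60)['red']: print(a,c,ray('wrist',*c,.115))
to(.643,-.242,.056,-90)"
```

```text
time_s: 17.82
ee_pos: [0.6414, -0.2399, 0.172]
eef_rot: [-1.571, 0.001, -1.578]
ft_force: [-0.6, 0.1, 0.6]
grip_width: 1.0
1268 [254.1 211.4] [ 0.64094239 -0.24175902  0.115     ]
t 17.87 tcp [ 0.641  -0.2401  0.172 ] rpy [-9.009e+01  7.000e-02 -9.036e+01] w 0.998 f [-1.   0.9 -0.2]
shift(tool) mm [  2.  116.    2.2]
rotvec tool deg [ 0.09 -0.36 -0.07]
```

View pics/w7.png

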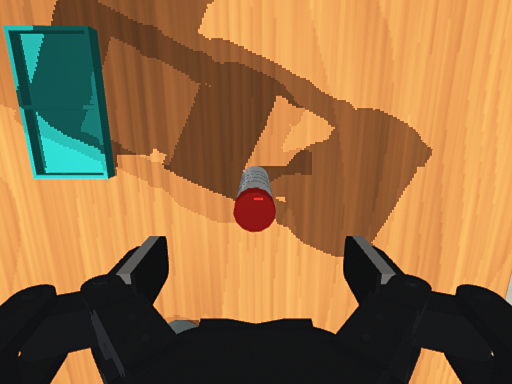

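```bash
python3 -m inch '[[0.001,0.010,0,0,0,0,0],[0,0.022,0,0,0,0,0],[0,0.030,0,0,0,0,0],[0,0.026,0,0,0,0,0],[0,0.016,0,0,0,0,0],[0,0.004,0,0,0,0,0],[0,0,0,0,0,0,0]]'
python3 -c "
from h import *
to(.641,-.242,.06,-90)"
```

```text
time_s: 18.45
ee_pos: [0.6417, -0.2404, 0.0585]
eef_rot: [-1.569, -0.0, -1.58]
ft_force: [0.2, 0.3, 1.1]
grip_width: 1.0
t 18.45 tcp [ 0.6417 -0.2404  0.0585] rpy [-8.991e+01 -3.000e-02 -9.056e+01] w 1.0 f [0.2 0.3 1.1]
shift(tool) mm [ 1.6 -1.5 -0.7]
rotvec tool deg [-0.09 -0.56  0.03]
```

```bash
python3 -m inch '[[0.001,0,-0.0005,0,-0.5,0,60],[0,0,0,0,0,0,100],[0,0,0,0,0,0,130],[0,0,0,0,0,0,230],[0,0,0,0,0,0,230],[0,0,0,0,0,0,230]]' 35
python3 -m inch '[[0,-0.012,0,0,0,0,230],[0,-0.025,0,0,0,0,230],[0,-0.030,0,0,0,0,230],[0,-0.030,0,0,0,0,230],[0,-0.018,0,0,0,0,230],[0,-0.005,0,0,0,0,230],[0,0,0,0,0,0,230]]'
python3 -c "
from h import *
to(.466,.112,.2,-103.9)"
```

```text
time_s: 18.95
ee_pos: [0.6431, -0.2426, 0.0629]
eef_rot: [-1.564, -0.003, -1.571]
ft_force: [-0.0, 0.1, -0.1]
grip_width: 0.344
time_s: 19.53
ee_pos: [0.6419, -0.2419, 0.1933]
eef_rot: [-1.563, -0.004, -1.572]
ft_force: [0.7, 0.1, -0.2]
grip_width: 0.341
t 19.53 tcp [ 0.6419 -0.2419  0.1933] rpy [-89.54  -0.21 -90.05] w 0.341 f [ 0.7  0.1 -0.2]
shift(tool) mm [-353.8   -9.4 -176.1]
rotvec tool deg [-0.48 13.86  0.15]
```

```bash
python3 -m inch '[[-0.014,-0.002,-0.007,-0.2,0,0,230],[-0.026,-0.002,-0.013,0,0,0,230],[-0.030,-0.002,-0.015,0,0,0,230],[-0.030,-0.001,-0.015,0,0,0,230],[-0.030,-0.001,-0.015,0,0,0,230],[-0.030,-0.001,-0.015,0,0,0,230],[-0.030,-0.001,-0.015,0,0,0,230],[-0.030,-0.001,-0.015,0,0,0,230],[-0.030,0,-0.015,0,0,0,230],[-0.030,0,-0.015,0,0,0,230],[-0.030,0,-0.015,0,0,0,230],[-0.024,0,-0.010,0,0,0,230],[-0.010,0,-0.004,0,0,0,230],[0,0,0,0,4,0,230],[0,0,0,0,5,0,230],[0,0,0,0,4,0,230],[0,0,0,0,0,0,230]]'
python3 -c "
from h import *
to(.466,.112,.1,-103.9)"
```

```text
time_s: 20.95
ee_pos: [0.454, 0.1171, 0.188]
eef_rot: [-1.586, -0.007, -1.809]
ft_force: [0.1, -0.5, -0.0]
grip_width: 0.345
t 20.95 tcp [0.454  0.1171 0.188 ] rpy [ -90.85   -0.42 -103.63] w 0.345 f [ 0.1 -0.5 -0. ]
shift(tool) mm [ 1.5 87.8 14.2]
rotvec tool deg [0.85 0.27 0.42]
```

```bash
python3 -m inch '[[0.001,0.003,0.006,0.5,0.3,0.3,230],[0.001,0.012,0.005,0.3,0,0.12,230],[0,0.022,0,0,0,0,230],[0,0.025,0,0,0,0,230],[0,0.018,0,0,0,0,230],[0,0.008,0,0,0,0,230],[0,0.001,0,0,0,0,230],[0,0,0,0,0,0,230]]'
python3 -c "
from h import *
to(.466,.112,.068,-103.9)
cv2.imwrite('pics/w8.png',capture('wrist')[:,:,::-1])"
```

```text
time_s: 21.62
ee_pos: [0.466, 0.1101, 0.0917]
eef_rot: [-1.569, 0.001, -1.798]
ft_force: [-0.3, -0.5, -0.9]
grip_width: 0.343
t 21.62 tcp [0.466  0.1101 0.0917] rpy [-8.99e+01  7.00e-02 -1.03e+02] w 0.343 f [-0.3 -0.5 -0.9]
shift(tool) mm [-1.8 23.7 -0.4]
rotvec tool deg [-0.1   0.9  -0.07]
```

View pics/w8.png

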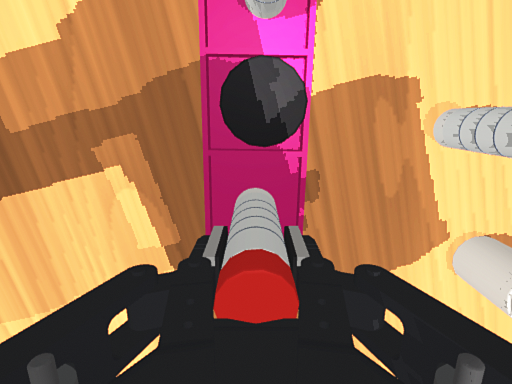

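```bash
python3 -m inch '[[-0.001,0.007,0,0,0.5,0,230],[-0.001,0.007,0,0,0.4,0,230],[0,0.004,0,0,0,0,230],[0,0.001,0,0,0,0,230],[0,0,0,0,0,0,230]]'
python3 -m inch '[[0,0.001,0,0,0,0,230],[0,0.001,0,0,0,0,230]]'
python3 -m inch '[[0,0.001,0,0,0,0,230],[0,0.0005,0,0,0,0,230]]'
```

```text
time_s: 22.08
ee_pos: [0.4684, 0.1123, 0.0729]
eef_rot: [-1.565, 0.003, -1.814]
ft_force: [1.0, -0.3, -0.4]
grip_width: 0.349
time_s: 22.25
ee_pos: [0.4686, 0.1124, 0.071]
eef_rot: [-1.564, 0.003, -1.814]
ft_force: [0.3, -0.0, -0.8]
grip_width: 0.344
time_s: 22.42
ee_pos: [0.4687, 0.1124, 0.0696]
eef_rot: [-1.564, 0.003, -1.813]
ft_force: [1.0, -0.7, -0.6]
grip_width: 0.344
```

```bash
python3 -m inch '[[0,0.001,0,0,0,0,230],[0,0.001,0,0,0,0,230]]'
python3 -m inch '[[0,0.0008,0,0,0,0,230]]'
python3 -m inch '[[0,0.0008,0,0,0,0,230]]'
```

```text
time_s: 22.58
ee_pos: [0.4689, 0.1124, 0.0677]
eef_rot: [-1.563, 0.004, -1.813]
ft_force: [-0.1, 0.4, -0.7]
grip_width: 0.342
time_s: 22.67
ee_pos: [0.4689, 0.1124, 0.0668]
eef_rot: [-1.563, 0.004, -1.813]
ft_force: [1.0, 0.5, -1.0]
grip_width: 0.342
time_s: 22.75
ee_pos: [0.4689, 0.1124, 0.0659]
eef_rot: [-1.563, 0.004, -1.813]
ft_force: [0.6, 0.3, -0.5]
grip_width: 0.342
```

```bash
python3 -m inch '[[0,0.0008,0,0,0,0,230]]'
python3 -m inch '[[0,0.0008,0,0,0,0,230]]'
```

```text
time_s: 22.83
ee_pos: [0.4693, 0.1126, 0.0655]
eef_rot: [-1.562, 0.004, -1.813]
ft_force: [-5.3, 3.5, 37.0]
grip_width: 0.343
time_s: 22.92
ee_pos: [0.4694, 0.1127, 0.0655]
eef_rot: [-1.562, 0.004, -1.813]
ft_force: [-7.5, 1.2, 38.7]
grip_width: 0.341
```

```bash
python3 -m inch '[[0,0,0,0,0,0,230],[0,0,0,0,0,0,150],[0,0,0,0,0,0,120],[0,0,0,0,0,0,90],[0,0,0,0,0,0,60]]'
python3 -m inch '[[0,-0.020,0,0,0,0,40],[0,-0.030,0,0,0,0,0],[0,-0.035,0,0,0,0,0],[0,-0.035,0,0,0,0,0],[0,-0.015,0,0,0,0,0],[0,0,0,0,0,0,0]]'
python3 -c "
from h import *
cv2.imwrite('pics/w9.png',capture('wrist')[:,:,::-1])
to(.630,.129,.2,-90)"
```

```text
time_s: 23.33
ee_pos: [0.4695, 0.1128, 0.066]
eef_rot: [-1.561, 0.005, -1.813]
ft_force: [0.6, 0.2, 0.0]
grip_width: 0.759
time_s: 23.83
ee_pos: [0.4667, 0.1122, 0.205]
eef_rot: [-1.567, 0.003, -1.814]
ft_force: [0.5, -0.0, -0.1]
grip_width: 1.002
t 23.88 tcp [0.4665 0.1122 0.2039] rpy [ -89.8     0.14 -103.91] w 1.001 f [0.5 0.1 0.4]
shift(tool) mm [-55.6   4.6 154.7]
rotvec tool deg [ -0.22 -13.91  -0.11]
```

View pics/w9.png

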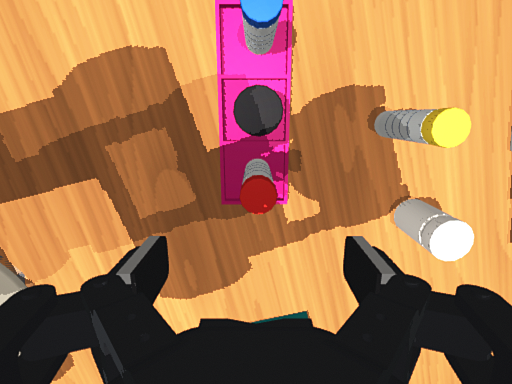

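Magenta kit is complete and upright. Now the yellow tube.

```bash
python3 -m inch '[[-0.006,0,0.014,0,0,0,0],[-0.009,0,0.027,0,0,0,0],[-0.010,0,0.028,0,0,0,0],[-0.010,0,0.028,0,0,0,0],[-0.010,0,0.026,0,0,0,0],[-0.006,0,0.018,0,0,0,0],[-0.002,0,0.006,0,0,0,0],[0,0,0,0,-5,0,0],[0,0,0,0,-5,0,0],[0,0,0,0,-3.5,0,0],[0,0,0,0,0,0,0]]'
python3 -c "
from h import *
im=capture('wrist'); cv2.imwrite('pics/w10.png',im[:,:,::-1])
for a,c,m in blobs(im,RG,60)['yellow']: print(a,c,ray('wrist',*c,.115))
to(.630,.129,.06,-90)"
```

```text
time_s: 24.8
ee_pos: [0.6205, 0.1279, 0.1858]
eef_rot: [-1.589, -0.001, -1.568]
ft_force: [-0.7, -0.6, 0.7]
grip_width: 1.001
t 24.85 tcp [0.6202 0.1279 0.1857] rpy [-9.106e+01 -6.000e-02 -9.008e+01] w 1.004 f [-0.   0.1 -0.8]
shift(tool) mm [ -1.3 125.5  12.1]
rotvec tool deg [ 1.06 -0.08  0.06]
```

View pics/w10.png

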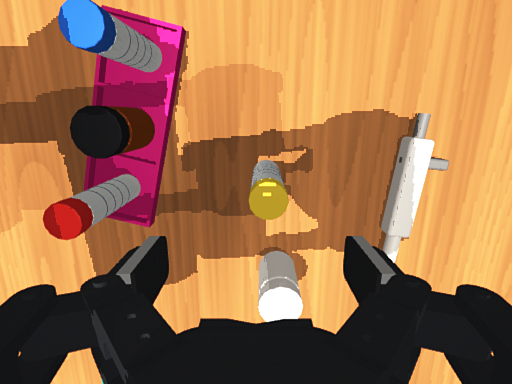

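```bash
python3 -m inch '[[-0.0005,0.008,0.005,0.5,0,0,0],[-0.0005,0.014,0.004,0.5,0,0,0],[0,0.026,0,0,0,0,0],[0,0.030,0,0,0,0,0],[0,0.022,0,0,0,0,0],[0,0.012,0,0,0,0,0],[0,0.002,0,0,0,0,0],[0,0,0,0,0,0,0]]'
python3 -c "
from h import *
to(.629,.129,.06,-90)
im=capture('wrist'); cv2.imwrite('pics/w11.png',im[:,:,::-1])"
```

```text
time_s: 25.52
ee_pos: [0.6277, 0.1287, 0.0618]
eef_rot: [-1.57, -0.001, -1.59]
ft_force: [0.0, -0.2, 0.3]
grip_width: 1.0
t 25.52 tcp [0.6277 0.1287 0.0618] rpy [-8.993e+01 -7.000e-02 -9.112e+01] w 1.0 f [ 0.  -0.2  0.3]
shift(tool) mm [-0.3  1.8  1.3]
rotvec tool deg [-0.07 -1.12  0.07]
```

View pics/w11.png

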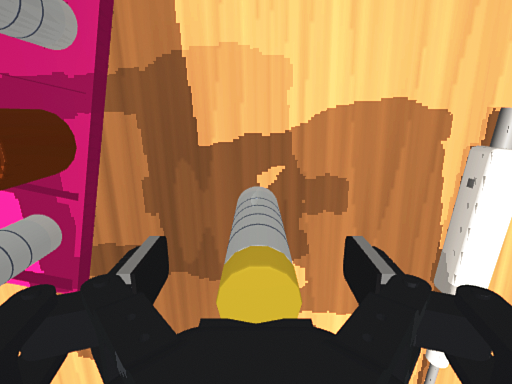

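```bash
python3 -m inch '[[0,0.002,0.001,0,-0.6,0,60],[0,0.001,0,0,-0.5,0,100],[0,0.0005,0,0,0,0,130],[0,0,0,0,0,0,230],[0,0,0,0,0,0,230],[0,0,0,0,0,0,230]]' 35
python3 -m inch '[[0,-0.012,0,0,0,0,230],[0,-0.025,0,0,0,0,230],[0,-0.030,0,0,0,0,230],[0,-0.030,0,0,0,0,230],[0,-0.018,0,0,0,0,230],[0,-0.005,0,0,0,0,230],[0,0,0,0,0,0,230]]'
python3 -c "
from h import *
to(.451,-.129,.2,-90)"
```

```text
time_s: 26.07
ee_pos: [0.6313, 0.129, 0.0624]
eef_rot: [-1.563, -0.001, -1.57]
ft_force: [0.5, 0.2, -0.3]
grip_width: 0.347
time_s: 26.65
ee_pos: [0.6295, 0.129, 0.1923]
eef_rot: [-1.563, -0.001, -1.571]
ft_force: [0.7, 0.2, -1.4]
grip_width: 0.338
t 26.65 tcp [0.6295 0.129  0.1923] rpy [-8.953e+01 -3.000e-02 -9.000e+01] w 0.338 f [ 0.7  0.2 -1.4]
shift(tool) mm [ 258.    -9.  -178.5]
rotvec tool deg [-0.47  0.    0.03]
```

```bash
python3 -m inch '[[0.014,-0.002,-0.008,-0.2,0,0,230],[0.026,-0.002,-0.014,0,0,0,230],[0.030,-0.002,-0.016,0,0,0,230],[0.030,-0.001,-0.016,0,0,0,230],[0.030,-0.001,-0.016,0,0,0,230],[0.030,-0.001,-0.016,0,0,0,230],[0.030,-0.001,-0.016,0,0,0,230],[0.030,-0.001,-0.016,0,0,0,230],[0.030,0,-0.016,0,0,0,230],[0.030,0,-0.016,0,0,0,230],[0.026,0,-0.014,0,0,0,230],[0.016,0,-0.008,0,0,0,230],[0.004,0,-0.002,0,0,0,230],[0,0,0,0,0,0,230]]'
python3 -c "
from h import *
to(.451,-.200,.1,-90)"
```

```text
time_s: 27.82
ee_pos: [0.4345, -0.2109, 0.1912]
eef_rot: [-1.585, 0.006, -1.57]
ft_force: [-0.0, 0.3, -0.5]
grip_width: 0.342
t 27.82 tcp [ 0.4345 -0.2109  0.1912] rpy [-90.83   0.35 -89.93] w 0.342 f [-0.   0.3 -0.5]
shift(tool) mm [-10.3  91.   17.8]
rotvec tool deg [ 0.83  0.08 -0.35]
```

```bash
python3 -m inch '[[-0.005,0,0.008,0.5,0,-0.2,230],[-0.004,0,0.007,0.3,0,-0.1,230],[0,0,0,0,0,0,230]]'
python3 -c "
from h import *
im=capture('wrist'); cv2.imwrite('pics/w12.png',im[:,:,::-1])
to(.451,-.200,.1,-90)
for y in (-.072,0,.072):
  for x in (-.039,.039): print(y,x,proj('wrist',[.451+x,-.165+y,.016]).round())"
```

```text
time_s: 28.07
ee_pos: [0.4503, -0.1994, 0.1898]
eef_rot: [-1.572, 0.002, -1.57]
ft_force: [0.2, -0.1, -0.3]
grip_width: 0.347
t 28.12 tcp [ 0.4499 -0.1994  0.1898] rpy [-90.09   0.13 -89.95] w 0.343 f [ 0.2 -0.7 -1.2]
shift(tool) mm [ 0.8 89.8  1.2]
rotvec tool deg [ 0.09  0.05 -0.13]
-0.072 -0.039 [221. 209.]
-0.072 0.039 [290. 209.]
0 -0.039 [220. 145.]
0 0.039 [292. 145.]
0.072 -0.039 [217.  73.]
0.072 0.039 [295.  73.]
```

View pics/w12.png

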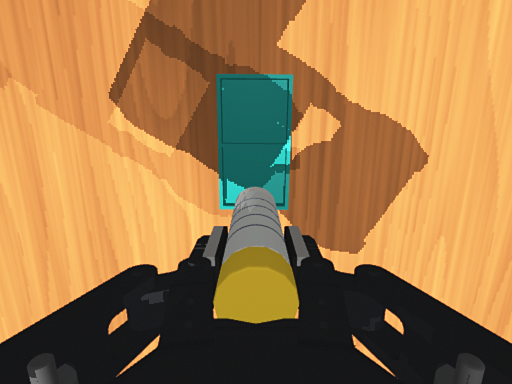

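```bash
python3 -m inch '[[0.0005,0.010,0,0,0,0,230],[0,0.022,0,0,0,0,230],[0,0.028,0,0,0,0,230],[0,0.022,0,0,0,0,230],[0,0.015,0,0,0,0,230],[0,0.008,0,0,0,0,230],[0,0.002,0,0,0,0,230],[0,0,0,0,0,0,230]]'
python3 -c "
from h import *
to(.451,-.200,.068,-90)"
```

```text
time_s: 28.78
ee_pos: [0.4548, -0.194, 0.0798]
eef_rot: [-1.568, 0.0, -1.557]
ft_force: [0.3, -0.7, -0.9]
grip_width: 0.344
t 28.78 tcp [ 0.4548 -0.194   0.0798] rpy [-8.987e+01  2.000e-02 -8.924e+01] w 0.344 f [ 0.3 -0.7 -0.9]
shift(tool) mm [ 5.9 11.7 -3.9]
rotvec tool deg [-0.13  0.76 -0.02]
```

```bash
python3 -m inch '[[0.003,0.002,-0.002,0,0.4,0,230],[0.003,0.004,-0.002,0,0.4,0,230],[0,0.002,0,0,0,0,230],[0,0.001,0,0,0,0,230],[0,0,0,0,0,0,230]]'
python3 -m inch '[[0,0.001,0,0,0,0,230],[0,0.001,0,0,0,0,230]]'
```

```text
time_s: 29.2
ee_pos: [0.4523, -0.2013, 0.0728]
eef_rot: [-1.564, -0.002, -1.572]
ft_force: [-0.2, -0.1, -0.4]
grip_width: 0.343
time_s: 29.37
ee_pos: [0.4526, -0.2017, 0.0713]
eef_rot: [-1.563, -0.003, -1.573]
ft_force: [-0.0, 0.1, -0.7]
grip_width: 0.338
```

```bash
python3 -m inch '[[0,0.001,0,0,0,0,230],[0,0.001,0,0,0,0,230],[0,0.001,0,0,0,0,230]]'
python3 -m inch '[[0,0.0008,0,0,0,0,230]]'
python3 -m inch '[[0,0.0008,0,0,0,0,230]]'
python3 -m inch '[[0,0.0006,0,0,0,0,230]]'
```

```text
time_s: 29.62
ee_pos: [0.4528, -0.2018, 0.0682]
eef_rot: [-1.563, -0.003, -1.573]
ft_force: [-0.1, 0.1, -0.3]
grip_width: 0.344
time_s: 29.7
ee_pos: [0.4528, -0.2017, 0.0673]
eef_rot: [-1.563, -0.003, -1.573]
ft_force: [-1.2, 0.3, 1.1]
grip_width: 0.343
time_s: 29.78
ee_pos: [0.4528, -0.2017, 0.0664]
eef_rot: [-1.563, -0.003, -1.573]
ft_force: [-0.6, 0.2, -0.5]
grip_width: 0.344
time_s: 29.87
ee_pos: [0.4528, -0.2017, 0.0657]
eef_rot: [-1.563, -0.003, -1.572]
ft_force: [0.0, -1.0, 4.8]
grip_width: 0.342
```

Contact. Relax and release.

```bash
python3 -m inch '[[0,0.0004,0,0,0,0,230]]'
python3 -m inch '[[0,0,0,0,0,0,230],[0,0,0,0,0,0,150],[0,0,0,0,0,0,120],[0,0,0,0,0,0,90],[0,0,0,0,0,0,60]]'
python3 -m inch '[[0,-0.020,0,0,0,0,40],[0,-0.030,0,0,0,0,0],[0,-0.035,0,0,0,0,0],[0,-0.035,0,0,0,0,0],[0,-0.015,0,0,0,0,0],[0,0,0,0,0,0,0]]'
python3 -c "
from h import *
cv2.imwrite('pics/w13.png',capture('wrist')[:,:,::-1])
to(.645,.010,.2,-90)"
```

```text
time_s: 29.95
ee_pos: [0.4529, -0.2018, 0.0655]
eef_rot: [-1.563, -0.003, -1.572]
ft_force: [-3.6, 0.4, 21.9]
grip_width: 0.341
time_s: 30.37
ee_pos: [0.4531, -0.2019, 0.0657]
eef_rot: [-1.562, -0.004, -1.572]
ft_force: [-1.1, 0.8, 0.3]
grip_width: 0.763
time_s: 30.87
ee_pos: [0.4507, -0.2007, 0.205]
eef_rot: [-1.567, -0.001, -1.572]
ft_force: [0.3, 0.5, -0.2]
grip_width: 1.006
t 30.92 tcp [ 0.4505 -0.2006  0.2039] rpy [-8.981e+01 -2.000e-02 -9.009e+01] w 1.001 f [ 1.3 -0.   0.2]
shift(tool) mm [-210.9    4.5  194.2]
rotvec tool deg [-0.19 -0.09  0.02]
```

View pics/w13.png

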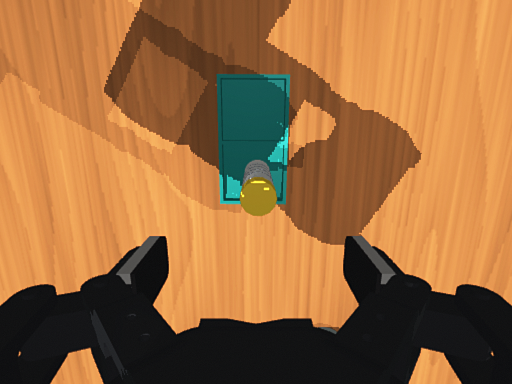

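```bash
python3 -m inch '[[-0.010,-0.001,0.009,0,0,0,0],[-0.019,-0.001,0.017,0,0,0,0],[-0.022,-0.001,0.020,0,0,0,0],[-0.022,-0.001,0.020,0,0,0,0],[-0.022,0,0.020,0,0,0,0],[-0.022,0,0.020,0,0,0,0],[-0.022,0,0.020,0,0,0,0],[-0.022,0,0.020,0,0,0,0],[-0.020,0,0.019,0,0,0,0],[-0.014,0,0.013,0,0,0,0],[-0.004,0,0.004,0,0,0,0],[0,0,0,0,0,0,0]]'
python3 -c "
from h import *
im=capture('wrist'); cv2.imwrite('pics/w14.png',im[:,:,::-1])
to(.645,.010,.03,-90)"
```

```text
time_s: 31.92
ee_pos: [0.6345, 0.0091, 0.1889]
eef_rot: [-1.588, 0.004, -1.575]
ft_force: [-0.7, 0.2, -0.7]
grip_width: 0.999
t 31.97 tcp [0.6339 0.0086 0.1888] rpy [-91.04   0.2  -90.28] w 1.001 f [-0.5 -0.6 -1.7]
shift(tool) mm [ -0.9 158.5  14. ]
rotvec tool deg [ 1.04 -0.28 -0.21]
```

View pics/w14.png

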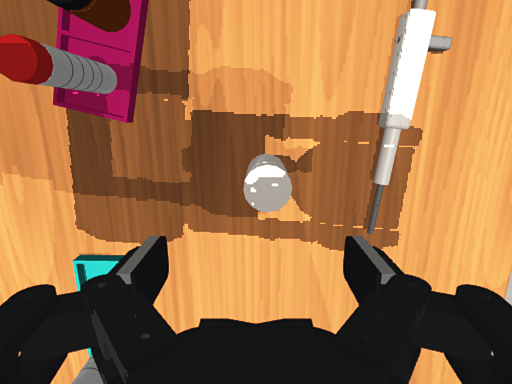

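```bash
python3 -c "
from h import *
print(ray('wrist',267,188,.08),ray('wrist',371,232,.012))"
python3 -m inch '[[0,0,0.006,0.5,-0.15,-0.1,0],[0,0,0.004,0.5,-0.1,-0.1,0],[0,0,0,0,0,0,0]]'
python3 -c "
from h import *
to(.645,.010,.028,-90)"
```

```text
[0.64312835 0.01160182 0.08      ] [ 0.76579385 -0.05791819  0.012     ]
time_s: 32.22
ee_pos: [0.6425, 0.0061, 0.1871]
eef_rot: [-1.573, -0.001, -1.573]
ft_force: [0.4, -0.3, -0.2]
grip_width: 1.002
t 32.22 tcp [0.6425 0.0061 0.1871] rpy [-9.011e+01 -3.000e-02 -9.011e+01] w 1.002 f [ 0.4 -0.3 -0.2]
shift(tool) mm [ -4.  159.1   2.8]
rotvec tool deg [ 0.11 -0.11  0.03]
```

Jar at (0.643, 0.011); pipette clear. Descend.

```bash
python3 -m inch '[[-0.003,0.012,0,0,0,0,0],[-0.002,0.025,0,0,0,0,0],[0,0.030,0,0,0,0,0],[0,0.030,0,0,0,0,0],[0,0.026,0,0,0,0,0],[0,0.018,0,0,0,0,0],[0,0.008,0,0,0,0,0],[0,0.002,0,0,0,0,0],[0,0,0,0,0,0,0]]'
python3 -c "
from h import *
to(.643,.011,.028,-90)"
```

```text
time_s: 32.97
ee_pos: [0.643, 0.0039, 0.0347]
eef_rot: [-1.564, -0.002, -1.58]
ft_force: [1.3, 0.5, 1.1]
grip_width: 0.999
t 32.97 tcp [0.643  0.0039 0.0347] rpy [-89.61  -0.13 -90.54] w 0.999 f [1.3 0.5 1.1]
shift(tool) mm [-7.1  6.7 -0.1]
rotvec tool deg [-0.39 -0.54  0.13]
```

```bash
python3 -m inch '[[-0.004,0.004,0,-0.2,-0.3,0.05,60],[-0.004,0.004,0,-0.2,-0.2,0.05,90],[0,0,0,0,0,0,90]]'
python3 -c "
from h import *
to(.643,.011,.028,-90)
im=capture('wrist'); cv2.imwrite('pics/w15.png',im[:,:,::-1])"
```

```text
time_s: 33.22
ee_pos: [0.6448, 0.0118, 0.0293]
eef_rot: [-1.567, -0.001, -1.572]
ft_force: [-0.5, -0.1, 0.6]
grip_width: 0.648
t 33.22 tcp [0.6448 0.0118 0.0293] rpy [-8.979e+01 -4.000e-02 -9.005e+01] w 0.648 f [-0.5 -0.1  0.6]
shift(tool) mm [ 0.8  1.3 -1.8]
rotvec tool deg [-0.21 -0.05  0.04]
```

View pics/w15.png

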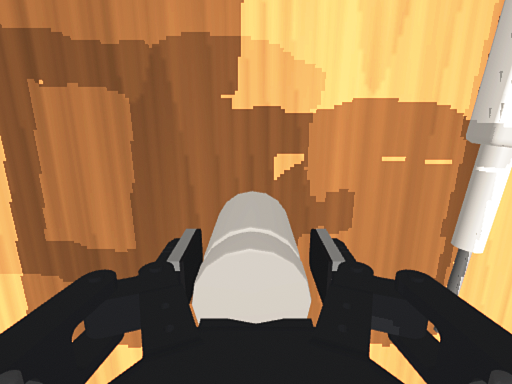

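```bash
python3 -c "
from h import *
for v,z in ((247,.08),(229,.064),(192,.0)): print(v,ray('wrist',252,v,z))
for x in (194,311): print(ray('wrist',x,300,.08))"
```

```text
247 [0.64463669 0.03327783 0.08      ]
229 [0.64452491 0.03339504 0.064     ]
192 [0.64406917 0.03153928 0.        ]
[0.62360097 0.01246851 0.08      ]
[0.66592313 0.01230608 0.08      ]
```

Far edge y=0.033 → centre y=0.011, x=0.6445: well centred. Grip and lift.

```bash
python3 -m inch '[[0,0.001,0,0,0,0,200],[0,0.0005,0,0,0,0,200],[0,0,0,0,0,0,200],[0,0,0,0,0,0,200],[0,0,0,0,0,0,200]]' 40
python3 -m inch '[[0,-0.015,0,0,0,0,200],[0,-0.030,0,0,0,0,200],[0,-0.035,0,0,0,0,200],[0,-0.035,0,0,0,0,200],[0,-0.025,0,0,0,0,200],[0,-0.006,0,0,0,0,200],[0,0,0,0,0,0,200]]'
python3 -c "
from h import *
to(.451,-.129,.17,-90)"
```

```text
time_s: 33.68
ee_pos: [0.6459, 0.0119, 0.0302]
eef_rot: [-1.564, -0.001, -1.571]
ft_force: [0.2, -0.4, -2.1]
grip_width: 0.505
time_s: 34.27
ee_pos: [0.6435, 0.012, 0.1805]
eef_rot: [-1.568, -0.001, -1.571]
ft_force: [-0.3, -0.0, -1.7]
grip_width: 0.507
t 34.27 tcp [0.6435 0.012  0.1805] rpy [-8.986e+01 -4.000e-02 -9.002e+01] w 0.507 f [-0.3 -0.  -1.7]
shift(tool) mm [ 141.1   10.1 -192.5]
rotvec tool deg [-0.14 -0.02  0.04]
```

```bash
python3 -m inch '[[0.006,-0.002,-0.009,-0.2,0,0,200],[0.011,-0.002,-0.016,0,0,0,200],[0.014,-0.001,-0.019,0,0,0,200],[0.014,-0.001,-0.019,0,0,0,200],[0.014,-0.001,-0.019,0,0,0,200],[0.014,-0.001,-0.019,0,0,0,200],[0.014,0,-0.019,0,0,0,200],[0.014,0,-0.019,0,0,0,200],[0.013,0,-0.018,0,0,0,200],[0.009,0,-0.014,0,0,0,200],[0.004,0,-0.006,0,0,0,200],[0,0,0,0,0,0,200]]'
python3 -c "
from h import *
to(.451,-.129,.06,-90)"
```

```text
time_s: 35.27
ee_pos: [0.4435, -0.1187, 0.1729]
eef_rot: [-1.6, 0.007, -1.57]
ft_force: [0.1, 0.2, -1.4]
grip_width: 0.504
t 35.27 tcp [ 0.4435 -0.1187  0.1729] rpy [-91.65   0.38 -89.95] w 0.504 f [ 0.1  0.2 -1.4]
shift(tool) mm [ 11.  112.6  10.7]
rotvec tool deg [ 1.65  0.05 -0.38]
```

```bash
python3 -m inch '[[0.005,0,0.005,0.8,0,-0.2,200],[0.004,0,0.003,0.75,0,-0.15,200],[0,0,0,0,0,0,200]]'
python3 -m inch '[[0,0.010,0,0,0,0,200],[0,0.022,0,0,0,0,200],[0,0.028,0,0,0,0,200],[0,0.022,0,0,0,0,200],[0,0.015,0,0,0,0,200],[0,0.006,0,0,0,0,200],[0,0.001,0,0,0,0,200],[0,0,0,0,0,0,200]]'
python3 -c "
from h import *
to(.451,-.129,.034,-90)
im=capture('wrist'); cv2.imwrite('pics/w16.png',im[:,:,::-1])"
```

```text
time_s: 35.52
ee_pos: [0.4526, -0.1278, 0.1713]
eef_rot: [-1.572, 0.001, -1.57]
ft_force: [0.6, -0.5, -1.0]
grip_width: 0.507
time_s: 36.18
ee_pos: [0.4606, -0.1273, 0.0635]
eef_rot: [-1.563, -0.002, -1.566]
ft_force: [-0.2, 0.2, -1.3]
grip_width: 0.503
t 36.18 tcp [ 0.4606 -0.1273  0.0635] rpy [-89.53  -0.11 -89.71] w 0.503 f [-0.2  0.2 -1.3]
shift(tool) mm [ 1.6 29.4 -9.9]
rotvec tool deg [-0.47  0.29  0.11]
```

View pics/w16.png

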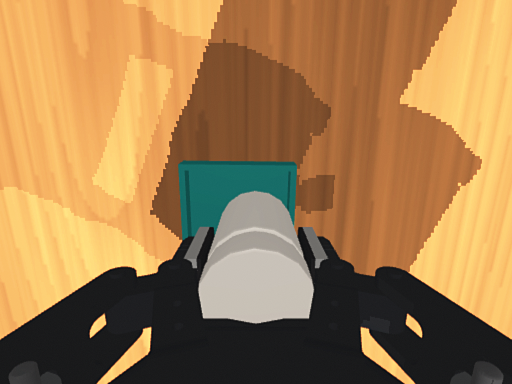

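```bash
python3 -m inch '[[0.001,0,-0.005,-0.25,0.15,0.05,200],[0.001,0.003,-0.005,-0.2,0.1,0.05,200],[0,0.007,0,0,0,0,200],[0,0.007,0,0,0,0,200],[0,0.003,0,0,0,0,200],[0,0.001,0,0,0,0,200],[0,0,0,0,0,0,200]]'
python3 -c "
from h import *
to(.451,-.129,.034,-90)"
```

```text
time_s: 36.82
ee_pos: [0.4516, -0.1305, 0.0436]
eef_rot: [-1.565, -0.002, -1.571]
ft_force: [-0.2, 0.0, -1.2]
grip_width: 0.504
t 36.82 tcp [ 0.4516 -0.1305  0.0436] rpy [-89.69  -0.14 -90.  ] w 0.504 f [-0.2  0.  -1.2]
shift(tool) mm [-1.5  9.6 -0.7]
rotvec tool deg [-0.31  0.    0.14]
```

```bash
python3 -m inch '[[0,0.003,0,-0.2,0,0.1,200],[0,0.003,0,0,0,0,200],[0,0.001,0,0,0,0,200],[0,0,0,0,0,0,200]]'
python3 -m inch '[[0,0.001,0,0,0,0,200],[0,0.001,0,0,0,0,200]]'
```

```text
time_s: 37.15
ee_pos: [0.4519, -0.1305, 0.0359]
eef_rot: [-1.569, -0.001, -1.571]
ft_force: [0.4, -0.7, -2.3]
grip_width: 0.508
time_s: 37.32
ee_pos: [0.452, -0.1306, 0.0338]
eef_rot: [-1.569, -0.001, -1.571]
ft_force: [-0.8, -0.2, -2.3]
grip_width: 0.505
```

```bash
python3 -m inch '[[0,0.0006,0,0,0,0,200]]'
python3 -m inch '[[0,0.0006,0,0,0,0,200]]'
python3 -m inch '[[0,0.0004,0,0,0,0,200]]'
```

```text
time_s: 37.4
ee_pos: [0.4521, -0.1305, 0.0334]
eef_rot: [-1.569, -0.001, -1.571]
ft_force: [-5.3, 2.1, 28.8]
grip_width: 0.501
time_s: 37.48
ee_pos: [0.4521, -0.1306, 0.0334]
eef_rot: [-1.568, -0.001, -1.57]
ft_force: [-6.7, 2.3, 32.9]
grip_width: 0.503
time_s: 37.57
ee_pos: [0.4521, -0.1306, 0.0335]
eef_rot: [-1.568, -0.001, -1.57]
ft_force: [-2.6, 1.7, 6.5]
grip_width: 0.505
```

```bash
python3 -m inch '[[0,0,0,0,0,0,200],[0,0,0,0,0,0,115],[0,0,0,0,0,0,100],[0,0,0,0,0,0,80],[0,0,0,0,0,0,60]]'
python3 -m inch '[[0,-0.020,0,0,0,0,40],[0,-0.030,0,0,0,0,0],[0,-0.035,0,0,0,0,0],[0,-0.035,0,0,0,0,0],[0,-0.035,0,0,0,0,0],[0,-0.025,0,0,0,0,0],[0,-0.010,0,0,0,0,0],[0,0,0,0,0,0,0]]'
python3 -c "
from h import *
cv2.imwrite('pics/w17.png',capture('wrist')[:,:,::-1])
cv2.imwrite('pics/s17.png',cv2.resize(capture('scene')[90:260,70:450],None,fx=2,fy=2)[:,:,::-1])
to(.3,0,.2,-90)"
```

```text
time_s: 37.98
ee_pos: [0.4524, -0.1307, 0.0339]
eef_rot: [-1.567, -0.002, -1.57]
ft_force: [-0.2, -0.4, -0.1]
grip_width: 0.765
time_s: 38.65
ee_pos: [0.4506, -0.13, 0.2319]
eef_rot: [-1.57, -0.0, -1.571]
ft_force: [0.3, -0.6, -0.6]
grip_width: 1.001
t 38.75 tcp [ 0.4497 -0.1296  0.2296] rpy [-9.015e+01  7.000e-02 -8.999e+01] w 1.0 f [-0.1 -0.2  0.3]
shift(tool) mm [-129.6   30.1 -149.6]
rotvec tool deg [ 0.15  0.01 -0.07]
```

View pics/w17.png

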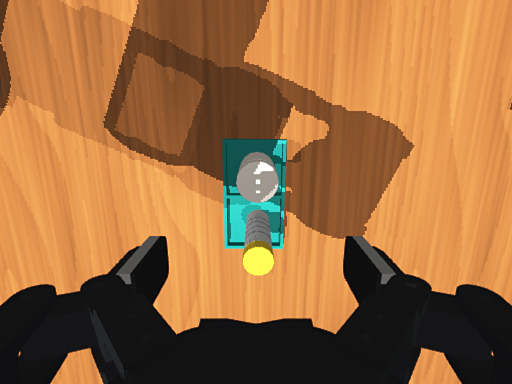

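View pics/s17.png

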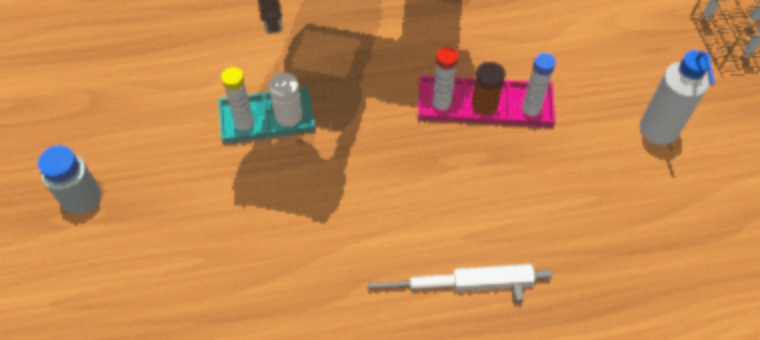

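```bash
python3 -c "
from workcell import order,status
o=status.get_obs(); print(o['time_s'],o['ft_force'],o['dq'].round(3))
print(order.hand_in())"
```

```text
38.75 [-0.14340044 -0.24653876  0.31864192] [-0.001  0.031  0.025  0.    -0.01   0.001]
the job is handed in; nothing more can be done
None
```

Both kits are made up, and the job was handed in at 38.75 s of the 128 s allowed.

- **Magenta tray:** the amber jar is in the middle compartment, with the blue-capped and red-capped tubes in the two end compartments. I placed these first, then the teal kit.
- **Teal tray:** the yellow-capped tube and the white jar have one compartment each.
- **Setting down:** I lowered each piece until the wrist force showed it touching the tray floor, then released it. The highest contact force I read was about 39 N, on the red tube, against the 120 N wrist limit. I read the force only at the end of each move.
- **Last checks:** after the last release, the scene picture showed all five pieces upright in their compartments. The wrist picture confirmed this for the teal tray. The wash bottle, bead bottle and pipette looked to be in their original places; I judged that by eye, not by measurement. The gripper was open and clear at about 0.23 m, with the arm almost still (joint speeds up to 0.03 rad/s).
- **What went off plan:** the first grip on the amber jar was about 10 mm off centre because the arm had drifted. I opened the gripper, recentred it and gripped again before lifting; the jar stayed upright.

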